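# Stack the tube box on its fellow on the sloping stand

### The job

The blue-lidded tube box lying on the bench belongs on the sloping stand: stack it, lid up, on the blue-lidded box that is already there, so that its base drops right down over the lid lugs and sits flush on the lid below, and let go. Set it down gently, and leave everything else where it stands.

Things in the scene. Friction and masses are not known exactly. Their poses are not given: they have to be found in the camera images.
- tube_box_mid (a point): loose clip-lid tube box to be stacked: white flat-sided body, blue lid, level on the bench, 0.27 to 0.53 kg. 64 mm across (x axis), 140 long (y; 148 over the end clips), 62 high to the lid's flat top (z). This point is its centre, 31 mm above its underside: 31 mm above the lid below when fully home, 38 mm while it still rides on the lugs. Same after half a turn about z
- blue_lower_lid (a point): the blue-lidded box on the stand, alike in shape, 0.6 kg, lying loose on the deck against its front lip, y axis across the slope, z square to the slope. Point: centre of its lid's flat top. Four square-edged lugs, 14 (x) by 24 (y) by 7 mm high, stand on the lid at x = +-18, y = +-45 mm
- tube_box: the loose box again; origin at the centre of its underside. In the underside are four pockets, 15.5 (x) by 25.5 (y) by 9 mm deep, at x = +-18, y = +-45 mm, that drop over the lugs of the box below with 0.75 mm of play each way
- orange_lower_lid (a point): bystander: orange-lidded box beside it on the stand, alike in shape; centre of its lid's flat top. Either box may be the left one; their centres are about 160 mm apart
- stand_deck (a point): fixed stand of folded stainless sheet, 340 mm wide; deck sloping 24 degrees, low edge towards the robot, with a 22 mm lip along the low edge and 18 mm lips at the ends. Point: centre of the deck's upper side, 55 mm above the bench. Axes of the stand: z upright, x level towards the high edge, y across
- reagent_bottle: bystander: amber bottle, 72 mm diameter, 150 mm tall, standing; origin at the centre of its underside
- beaker: bystander: glass beaker, 72 mm diameter, 85 mm tall, standing; origin at the centre of its underside
- vortex_mixer: bystander: white vortex mixer, 120 by 100 by 73 mm, standing; origin at the centre of its underside
Not all that is in view belongs to the job. Leave any turquoise or yellow look-alike of the part that bears blue_lower_lid alone.

How it is judged:
At the end, for the whole second after the job is handed in: The loose blue-lidded box rests lid up on the blue-lidded box on the stand, locked over its lugs: centred within 3 mm, seated within 2.5 mm of flush, in line and parallel within 0.04 rad, at rest; the box below is within 20 mm of where it stood (x of tube_box_mid in the frame of blue_lower_lid between -0.003 and 0.003 m and y of tube_box_mid in the frame of blue_lower_lid between -0.003 and 0.003 m and z of tube_box_mid in the frame of blue_lower_lid between 0.028 and 0.0335 m and angle between the z axis of tube_box_mid and the z axis of blue_lower_lid, either way round below 0.04 rad and angle between the y axis of tube_box_mid and the y axis of blue_lower_lid, either way round below 0.04 rad and angle between tube_box_mid's own z axis and vertical below 0.7 rad and distance of blue_lower_lid from where it was at the start of the episode below 0.02 m and linear speed of tube_box below 0.01 m/s); the robot touches nothing.
It fails at once if the other box or a bystander moved by more than 20 mm (distance of any of orange_lower_lid, reagent_bottle, beaker, vortex_mixer from where it was at the start of the episode above 0.02 m).
It fails at once if the box dropped or slammed onto the one below: faster than 0.4 m/s with its centre within 43 mm of that lid (distance between tube_box_mid and blue_lower_lid below 0.043 m and linear speed of tube_box above 0.4 m/s).
It also fails if it takes over 58 s, if anything falls off the work surface, if the arm or the gripper's body presses on something with over 40 N, if the wrist force passes 120 N, or if a joint passes its speed limit or range.

### The arm

A 7-joint arm with a two-finger parallel gripper is mounted at the origin on the work surface. World frame = base frame: x ahead of the robot, y to its left, z up, the work surface at z = 0. Lengths are in m, angles in rad, forces in N, time in s.
With the tool pointing down it reaches from about 0.4 to 0.9 m from the base axis. Payload 5.5 kg.
Tool frame: the origin (TCP) lies at the very end of the fingers, on their centre line; the grasp point (between the pads) lies 19 mm behind it; z points along the fingers, y is the direction in which the jaws open and shut (so a half turn about z gives the same grasp; the last joint's range is limited). The gripper opens to 92 mm and grips with 3 to 60 N. Pads are 19 mm wide; open, the fingers measure 130 mm over their backs; the gripper's body (75 mm by 190 mm) begins 47 mm behind the grasp point.
Start: joints at [1.453, 0.501, -0.427, 1.55, 0.221, 1.138, -0.21], TCP at [0.242, -0.603, 0.193] pointing down, gripper open.
Joint ranges: [-2.88, 2.88], [-0.31, 2.03], [-1.54, 1.56], [0.2, 2.42], [-1.41, 4.55], [0.19, 2.02], [-2.57, 2.57]. Speed limits (rad/s): [2.57, 2.57, 3.14, 3.14, 3.14, 3.14, 3.14].

### API

Orientations are given as a rotation vector (axis times angle).
In Python, from rig import env gives the robot as it stands.
- The arm moves only by the tool play_rows, never from a script. Its argument "series" is text: rows parted by semicolons, each of 7 numbers parted by spaces: the turn, a rotation vector about the tool's x, y, z in units of 8 degrees (1.0 is 8 degrees), then the shift along the tool's x, y, z in units of 40 mm (1.0 is 40 mm), then the closure, from 0 (fully open) to 1 (shut). In form: rx ry rz tx ty tz hand; .... A call has 1 to 8 rows; each row shifts and turns the pose as measured when the row begins, along the tool's axes as they then stand; what a row does not reach is not made up. A row lasts 1/8 s, in which the tool goes at most 62.5 mm and 10.7 degrees, less where a joint would pass 70% of its speed; a pose out of reach is approached as far as the arm can. A call is refused whole if a number of a shift passes 1 or a number of a turn 1, either way. A call with a gripper value outside its range is refused whole. The fingers move at their own pace and stop on an object; "squeeze" is the grip in N (left out, the last holds). Time passes only in rows, so rows that do not move let the fingers close. It gives the time, the measured TCP pose, the force and the opening at its end, in the units of the state.
- env.get_obs(): the state, without advancing time (a new reading comes with each control period).
- env.camera(name): name is "scene" or "top" or "wrist"; returns the picture (400x640x3 uint8, red, green, blue); there is no depth.
- env.camera_params(name): a dict with "intrinsics" (3x3 intrinsics, pixels), "rvec" (rotation vector, rad) and "tvec" (3), from world to camera coordinates, as OpenCV has them; the wrist camera has in their place "mount" (4x4, takes a point from camera to tool coordinates, whose origin is the TCP and whose axes are the flange's). Camera axes: x right, y down, z forward; pixel columns grow to the right and rows downward; lengths in m; the calibration is good to about 2 mm. The wrist camera is an equidistant fisheye: a pixel r from the principal point sees the ray r / f radians off the axis. A picture is of the moment at which its call begins: read the wrist's pose just before it. camera_params takes no time and is no camera call.
- env.close_job(): hands the job in, once; it reports no verdict.
Trained networks look in the newest picture that a camera, given by its name, has taken for a name from the list of things; names that differ only in an ending like _2 or _b are one class to them, and where a whole thing is asked for, a point or a joint stands for the part that bears it (a point fixed in the world has none). Each returns a list of dicts, best first, with "score" (0 to 1); they miss things now and then, are a little off and sometimes report something else, mostly with a low value. They report only what shows in the picture. A call takes as long as a camera call. They do not tell look-alikes from the thing itself.
- env.boxes_of(name, camera): "bbox" ([centre column, centre row, width, height] as shares, 0 to 1, of the picture: columns of its width, rows of its height, round what is visible of it).
- env.trace(name, camera): "mask" (400x640 bool, what is visible of it) and "bbox" ([centre column, centre row, width, height] as shares, 0 to 1, of the picture: columns of its width, rows of its height, round what is visible of it).
- env.mark_of(name, camera): "position" ([column, row] as shares, 0 to 1, of the picture: columns of its width, rows of its height: a listed point, or the origin of a listed thing).
The state is a dict: "t": time; "joints": joint angles; "joint_velocities": joint speeds; "joint_efforts": joint torques, N m; "eef_pos": TCP position; "ee_rot": TCP orientation; "force": force on the tool from outside, world axes, zero at the start; "moment": the same for the moment, N m; "gripper_width": finger opening in m.
Only numpy, scipy, OpenCV 4.12 (cv2) and the standard library are available. Lean on these libraries where they do the work, as an engineer would, in place of code of your own. Each camera call takes 0.05 s, during which the arm holds its last target. There are 200 camera calls.

## Working session

There is one attempt and no reset: what is moved stays moved. The work goes in short steps, Python scripts to look and compute and a tool call to move; the robot and the scene stay as the last step left them, time stands still between calls to the robot, and variables do not carry over. Pictures are saved under pics/ and viewed, about 8 in all and at most 12, crops included, and the job is handed in when it is done.

Besides the shell and the picture viewer there is one more tool, called after "Call:" in YAML: its name, and indented under it one key for each argument. play_rows: Moves the arm, as the interface text tells. Its arguments: {"type":"object","properties":{"series":{"type":"string"},"squeeze":{"type":"number"}},"required":["series"]}

```bash
mkdir -p pics; ls
python3 - <<'E'
from rig import env
import cv2
o=env.get_obs(); print({k:v for k,v in o.items()})
for c in ("scene","top"):
    p=env.camera_params(c); print(c,p)
    im=env.camera(c); cv2.imwrite(f"pics/{c}0.png",im[:,:,::-1])
    for n in ("tube_box_mid","blue_lower_lid","orange_lower_lid","stand_deck","reagent_bottle","beaker","vortex_mixer"):
        print(n,[(round(d['score'],2),[round(d['position'][0]*640,1),round(d['position'][1]*400,1)]) for d in env.mark_of(n,c)])
print(env.camera_params("wrist"))
E
```

```text
pics
{'t': 0.0, 'joints': array([ 1.45323543,  0.50183289, -0.42678191,  1.55144997,  0.22084685,
        1.13827065, -0.21032701]), 'joint_velocities': array([-8.51078737e-05,  8.56464500e-04,  3.38424649e-05, -2.46318223e-03,
        9.29397032e-04,  1.04845662e-03, -9.94737667e-05]), 'joint_efforts': array([-1.46795132e-04, -5.66595590e+01, -5.81590980e+00, -2.79111689e+01,
       -6.84574898e-02,  3.07249278e-02,  1.70716107e-04]), 'eef_pos': array([ 0.24122027, -0.60277395,  0.19198697]), 'ee_rot': array([-3.08298708e+00, -5.94198879e-01,  5.28808884e-04]), 'force': array([-0.72425727, -0.00933038, -0.82011163]), 'moment': array([0.01489968, 0.0149637 , 0.00422005]), 'gripper_width': 0.09195111193379797}
scene {'intrinsics': array([[504.38683547,   0.        , 330.37694049],
       [  0.        , 504.38683547, 200.27982229],
       [  0.        ,   0.        ,   1.        ]]), 'rvec': array([ 1.10015553,  2.58702239, -0.78212754]), 'tvec': array([ 0.34863488, -0.32806202,  1.78725931])}
tube_box_mid [(0.56, [269.0, 136.7])]
blue_lower_lid [(0.89, [323.5, 233.4]), (0.87, [302.7, 
[... 730 characters left out ...]
6, 155.5])]
stand_deck [(0.6, [321.4, 151.9])]
reagent_bottle [(0.84, [447.0, 156.9]), (0.72, [284.5, 154.8])]
beaker [(0.62, [315.0, 274.6])]
vortex_mixer [(0.9, [172.2, 237.8])]
{'intrinsics': array([[309.70691629,   0.        , 326.16470882],
       [  0.        , 309.70691629, 197.80161502],
       [  0.        ,   0.        ,   1.        ]]), 'mount': array([[-8.31685001e-04, -9.51351685e-01, -3.08105956e-01,
         8.33202607e-02],
       [ 9.99999654e-01, -7.94248502e-04, -2.46912016e-04,
        -5.15714419e-04],
       [-9.81253207e-06, -3.08106055e-01,  9.51352016e-01,
        -1.92836595e-01],
       [ 0.00000000e+00,  0.00000000e+00,  0.00000000e+00,
         1.00000000e+00]])}
```

View pics/top0.png

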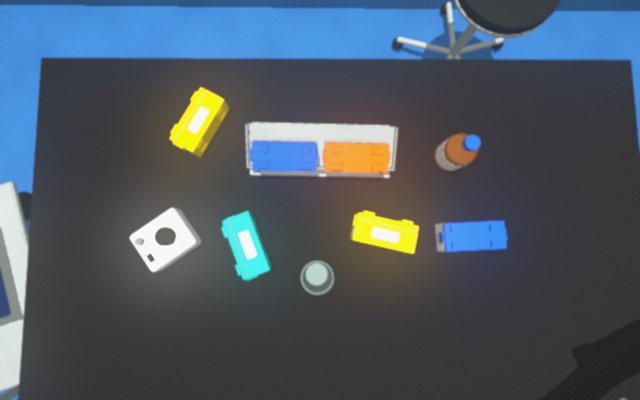

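View pics/scene0.png

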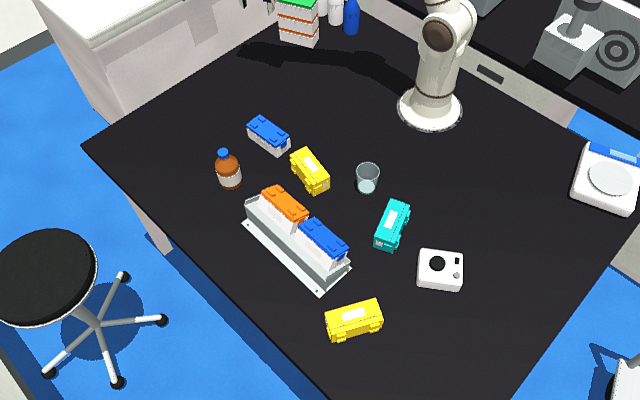

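The top view shows the loose blue-lidded box at (472,236) on the bench. The blue-lidded box on the stand is at (285,156), with orange beside it at (357,157). The yellow boxes at (385,232) and (199,122) and the turquoise one at (246,245) are look-alikes. Next I'll triangulate.

```bash
cat > h.py <<'E'
from rig import env
import numpy as np, cv2
from scipy.spatial.transform import Rotation as R
def ext(c):
    p=env.camera_params(c); return p['intrinsics'],R.from_rotvec(p['rvec']).as_matrix(),np.array(p['tvec'])
def proj(c,X): 
    p=env.camera_params(c); return cv2.projectPoints(np.atleast_2d(X).astype(float),p['rvec'],p['tvec'],p['intrinsics'],None)[0][:,0]
def ray(c,uv):
    K,Rm,t=ext(c); d=Rm.T@np.linalg.inv(K)@[uv[0],uv[1],1]; return -Rm.T@t,d/np.linalg.norm(d)
def onz(c,uv,z):
    o,d=ray(c,uv); return o+d*(z-o[2])/d[2]
def tri(a,b):
    P=[(lambda K,Rm,t:K@np.c_[Rm,t])(*ext(c)) for c in("top","scene")]
    X=cv2.triangulatePoints(P[0],P[1],np.array(a,float).reshape(2,1),np.array(b,float).reshape(2,1)); return (X[:3]/X[3]).ravel()
# wrist fisheye (equidistant): world pose T of camera, from a state
def wcam(o):
    p=env.camera_params("wrist"); T=np.eye(4);T[:3,:3]=R.from_rotvec(o['ee_rot']).as_matrix();T[:3,3]=o['eef_pos']
    return p['intrinsics'],T@p['mount']
def wproj(o,X):
    K,C=wcam(o); Y=(np.atleast_2d(X)-C[:3,3])@C[:3,:3]; r=np.hypot(Y[:,0],Y[:,1]); th=np.arctan2(r,Y[:,2])
    return np.c_[K[0,2]+K[0,0]*th*Y[:,0]/r, K[1,2]+K[1,1]*th*Y[:,1]/r]
def wray(o,uv):
    K,C=wcam(o); v=np.array([(uv[0]-K[0,2])/K[0,0],(uv[1]-K[1,2])/K[1,1]]); th=np.hypot(*v); d=np.r_[v/th*np.sin(th),np.cos(th)]
    return C[:3,3],C[:3,:3]@d
E
python3 - <<'E'
from h import *
np.set_printoptions(precision=4,suppress=True)
print("loose",tri((469.3,233.6),(269,136.7)),onz("top",(469.3,233.6),.031),onz("scene",(269,136.7),.031))
print("lid blue",tri((287.5,155.1),(323.5,233.4)))
print("lid orange",tri((355.3,155.7),(281.8,198.8)))
print("deck",onz("top",(321.4,151.9),.055), tri((321.4,151.9),(295.3,233.9)))
print("bottle",onz("top",(447,156.9),0),"beaker",onz("top",(315,274.6),0),"vortex",onz("top",(172.2,237.8),0))
m=env.camera("top"); 
r=env.trace("tube_box_mid","top")
for d in r[:2]:
    mm=d['mask'].astype(np.uint8); print(d['score'],cv2.minAreaRect(cv2.findNonZero(mm)))
# stand front lip line direction
for a in ((249,176),(395,177)): print(onz("top",a,.03))
big=cv2.resize(m[100:270,220:530],None,fx=2.5,fy=2.5,interpolation=cv2.INTER_CUBIC); cv2.imwrite("pics/crop1.png",big[:,:,::-1])
E
```

```text
loose [ 0.5023 -0.2851  0.0368] [ 0.5047 -0.2916  0.031 ] [ 0.4985 -0.2864  0.031 ]
lid blue [0.6718 0.1345 0.1146]
lid orange [ 0.6742 -0.0192  0.1252]
deck [0.6952 0.0557 0.055 ] [0.6993 0.0528 0.0459]
bottle [ 0.6949 -0.2578  0.    ] beaker [0.41   0.0714 0.    ] vortex [0.4995 0.4118 0.    ]
0.83 ((470.6686096191406, 235.5395965576172), (28.348833084106445, 70.53911590576172), 87.27368927001953)
[0.6433 0.2262 0.03  ]
[ 0.64   -0.1199  0.03  ]
```

View pics/crop1.png

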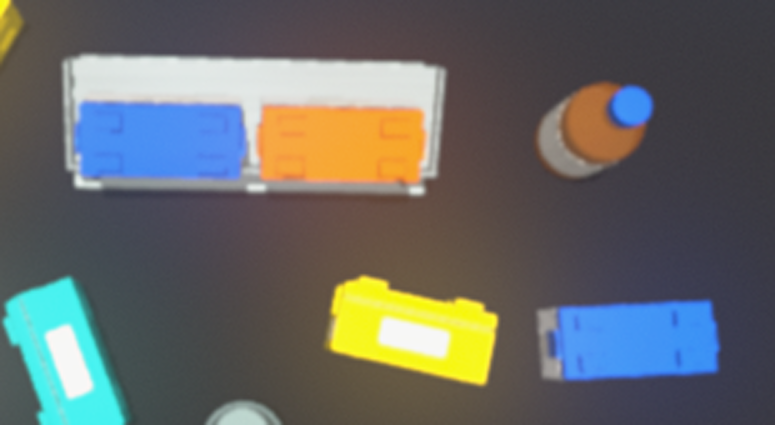

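```bash
cat >> h.py <<'E'
def plan(p,Rt,n,o=None,hand=0):
    o=o or env.get_obs(); p0=np.array(o['eef_pos']);R0=R.from_rotvec(o['ee_rot']); w=(R0.inv()*R.from_matrix(Rt)).as_rotvec()
    rows=[]
    for i in range(n):
        Ri=R0*R.from_rotvec(w*i/n); s=Ri.inv().apply((np.array(p)-p0)/n)/.04; rows.append(np.r_[w/n/np.radians(8),s])
    print("; ".join(" ".join(f"{v:.2f}" for v in r)+f" {hand}" for r in rows))
DOWN=np.array([[0,1,0],[1,0,0],[0,0,-1.]])
def yawed(a): return R.from_euler('z',a).as_matrix()@DOWN
E
python3 -c "
from h import *
plan((.50,-.29,.20),DOWN,13)"
```

```text
0.00 0.00 -0.66 0.69 -0.37 -0.01 0; 0.00 0.00 -0.66 0.72 -0.31 -0.01 0; 0.00 0.00 -0.66 0.74 -0.24 -0.01 0; 0.00 0.00 -0.66 0.76 -0.18 -0.01 0; 0.00 0.00 -0.66 0.77 -0.10 -0.01 0; 0.00 0.00 -0.66 0.78 -0.03 -0.01 0; 0.00 0.00 -0.66 0.78 0.04 -0.01 0; 0.00 0.00 -0.66 0.77 0.11 -0.01 0; 0.00 0.00 -0.66 0.76 0.18 -0.01 0; 0.00 0.00 -0.66 0.74 0.25 -0.01 0; 0.00 0.00 -0.66 0.71 0.31 -0.01 0; 0.00 0.00 -0.66 0.68 0.38 -0.01 0; 0.00 0.00 -0.66 0.65 0.44 -0.01 0
```

Call:
play_rows:
  series: "0 0 -0.66 0.69 -0.37 0 0; 0 0 -0.66 0.72 -0.31 0 0; 0 0 -0.66 0.74 -0.24 0 0; 0 0 -0.66 0.76 -0.18 0 0; 0 0 -0.66 0.77 -0.10 0 0; 0 0 -0.66 0.78 -0.03 0 0; 0 0 -0.66 0.78 0.04 0 0"

```text
t: 1.78
eef_pos: [0.3826, -0.4299, 0.1928]
ee_rot: [2.718, 1.572, -0.003]
force: [1.0, -0.8, 0.5]
gripper_width: 0.0917
```

```bash
python3 -c "
from h import *
o=env.get_obs();print(o['eef_pos'],o['joints'])
plan((.50,-.29,.20),DOWN,8)"
```

```text
[ 0.38257053 -0.42992799  0.19277924] [ 1.29934032  0.40392632 -0.64290351  1.73923454  0.27187815  1.08728192
  0.04513454]
-0.00 0.00 -0.47 0.56 0.10 -0.02 0; -0.00 0.00 -0.47 0.55 0.14 -0.02 0; -0.00 0.00 -0.47 0.54 0.17 -0.02 0; -0.00 0.00 -0.47 0.53 0.21 -0.02 0; -0.00 0.00 -0.47 0.52 0.24 -0.02 0; -0.00 0.00 -0.47 0.50 0.27 -0.02 0; -0.00 0.00 -0.47 0.48 0.31 -0.02 0; -0.00 0.00 -0.47 0.46 0.34 -0.02 0
```

Call:
play_rows:
  series: "0 0 -0.47 0.56 0.10 0 0; 0 0 -0.47 0.55 0.14 0 0; 0 0 -0.47 0.54 0.17 0 0; 0 0 -0.47 0.53 0.21 0 0; 0 0 -0.47 0.52 0.24 0 0; 0 0 -0.47 0.50 0.27 0 0; 0 0 -0.47 0.48 0.31 0 0; 0 0 -0.47 0.46 0.34 0 0"

```text
t: 2.78
eef_pos: [0.5056, -0.2786, 0.1924]
ee_rot: [2.176, 2.264, -0.003]
force: [0.2, -0.9, 0.7]
gripper_width: 0.0915
```

Call:
play_rows:
  series: "0 0 0 0 0 0 0"

```text
t: 2.9
eef_pos: [0.5073, -0.2759, 0.1925]
ee_rot: [2.17, 2.27, -0.001]
force: [0.7, -0.2, -0.1]
gripper_width: 0.0919
```

Run:
```python
from h import *
o=env.get_obs();print(o['t'],o['eef_pos'],o['ee_rot'],o['joints'])
im=env.camera("wrist");cv2.imwrite("pics/w1.png",im[:,:,::-1])
print(env.mark_of("tube_box_mid","wrist"))
print(wproj(o,[[.5,-.288,.031]]))
```

```text
2.9 [ 0.50727348 -0.27587948  0.19253064] [ 2.16989383e+00  2.26959992e+00 -1.23224102e-03] [ 1.07022558  0.45179306 -0.8077814   1.7311155   0.36109267  1.11269918
  0.19507728]
[{'position': [0.5, 0.4703], 'score': 0.84}]
[[320.18679116 182.49281563]]
```

View pics/w1.png

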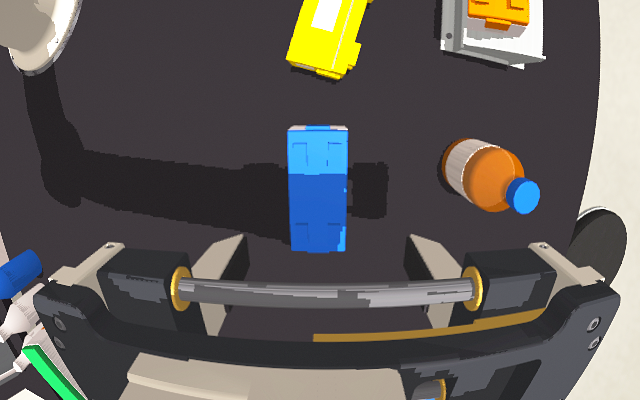

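The loose box is centred near (318,188) in the wrist view, lid up, between the fingers. An enlarged crop will show the lug edges.

Run:
```python
from h import *
o=env.get_obs()
im=cv2.imread("pics/w1.png"); x0,y0,s=270,115,4
c=cv2.resize(im[y0:y0+145,x0:x0+100],None,fx=s,fy=s,interpolation=cv2.INTER_CUBIC)
hsv=cv2.cvtColor(im,cv2.COLOR_BGR2HSV); m=cv2.inRange(hsv,(95,120,60),(125,255,255)); 
xs=[]
for r in range(145,246,10):
    k=np.where(m[r,280:360])[0]+280; print(r,k.min(),k.max()+1,end=' | ')
    for z in (.062,):
        a=[ (lambda q:q[0]+q[1]*(z-q[0][2])/q[1][2])(wray(o,(u-.5+.0,r))) for u in (k.min(),k.max()+1)]
        print(np.round([a[0][:2],a[1][:2]],4).tolist(), 'mid',round((a[0][0]+a[1][0])/2,4),'w',round(a[1][0]-a[0][0],4))
# overlay model guess
c2=c.copy()
def drawbox(p,yaw,col):
    Rz=R.from_euler('z',yaw).as_matrix()
    def poly(cx,cy,wx,wy,z):
        P=np.array([[cx-wx/2,cy-wy/2,z],[cx+wx/2,cy-wy/2,z],[cx+wx/2,cy+wy/2,z],[cx-wx/2,cy+wy/2,z]])@Rz.T+np.r_[p,0]
        q=(wproj(o,P)-[x0,y0]+.5)*s; cv2.polylines(c2,[q.astype(np.int32)],True,col,1)
    poly(0,0,.064,.140,.062)
    for a in(-.018,.018):
        for b in(-.045,.045): poly(a,b,.014,.024,.069)
drawbox((.5015,-.289),0.0,(0,255,255))
cv2.imwrite("pics/w1c.png",np.hstack([c,c2]))
```

```text
145 287 348 | [[0.4614, -0.2426], [0.5255, -0.2403]] mid 0.4934 w 0.0642
155 287 348 | [[0.4615, -0.2533], [0.5261, -0.251]] mid 0.4938 w 0.0646
165 287 348 | [[0.4616, -0.2642], [0.5267, -0.2618]] mid 0.4941 w 0.0651
175 288 348 | [[0.4628, -0.2752], [0.5273, -0.2728]] mid 0.495 w 0.0646
185 288 347 | [[0.4628, -0.2864], [0.5269, -0.284]] mid 0.4948 w 0.0641
195 288 347 | [[0.4628, -0.2979], [0.5275, -0.2953]] mid 0.4952 w 0.0647
205 289 347 | [[0.4639, -0.3095], [0.5282, -0.3069]] mid 0.4961 w 0.0643
215 289 347 | [[0.4639, -0.3214], [0.529, -0.3188]] mid 0.4964 w 0.065
225 289 347 | [[0.4639, -0.3337], [0.5297, -0.331]] mid 0.4968 w 0.0659
235 290 346 | [[0.4649, -0.3462], [0.5294, -0.3435]] mid 0.4972 w 0.0644
245 291 346 | [[0.466, -0.3591], [0.5302, -0.3564]] mid 0.4981 w 0.0642
```

View pics/w1c.png

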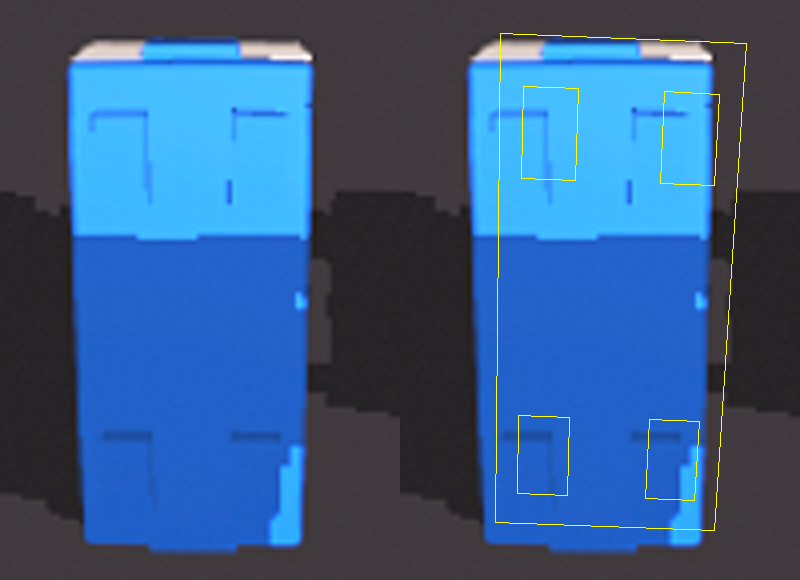

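Run:
```python
from h import *
o=env.get_obs(); 
def at(u,v,z): c,d=wray(o,(u,v)); return c+d*(z-c[2])/d[2]
a=at(318,129.8,.062); b=at(318,250.7,.062); print(a,b,"len",a[1]-b[1],"mid",(a+b)/2)
# lug +y end faces, mid row ~ top edge z .069 expected y centre +.057 and -.033 
for v,e in((142.3,.057),(223.0,-.033)): print(at(318,v,.069)[1]-e, at(318,v+1.5,.062)[1]-e)
y=(a+b)[1]/2; c=np.array([.4950+(-.0406)*(y+.285),y]); print("centre",c)
Rt=yawed(.0406); print(o['eef_pos'],o['ee_rot'])
# grasp pose: over-box
plan((c[0],c[1],.10),Rt,4);
```

```text
[ 0.4940471  -0.22549331  0.062     ] [ 0.49840027 -0.36510671  0.062     ] len 0.139613399709959 mid [ 0.49622369 -0.29530001  0.062     ]
-0.294725910899082 -0.29729134490686443
-0.2937787288032694 -0.29856725419266494
centre [ 0.49541818 -0.29530001]
[ 0.50555026 -0.27861543  0.19217889] [ 2.17573124  2.26430735 -0.00414474]
-0.00 0.01 -0.00 -0.10 -0.07 0.58 0; -0.00 0.01 -0.00 -0.10 -0.07 0.58 0; -0.00 0.01 -0.00 -0.10 -0.07 0.58 0; -0.00 0.01 -0.00 -0.10 -0.07 0.58 0
```

The arm settled slightly after that picture, so I'll retake it at rest and repeat the fit, with the edges taken automatically.

```bash
cat >> h.py <<'E'
def at(o,u,v,z): c,d=wray(o,(u,v)); return c+d*(z-c[2])/d[2]
E
python3 - <<'E'
from h import *
env.camera("wrist")
o=env.get_obs(); im=env.camera("wrist")[:,:,::-1].copy(); o2=env.get_obs(); print(o['eef_pos'],o2['eef_pos'],o['ee_rot'],np.abs(o['joint_velocities']).max())
np.save("o2.npy",o,allow_pickle=True); cv2.imwrite("pics/w2.png",im)
m=cv2.inRange(cv2.cvtColor(im,cv2.COLOR_BGR2HSV),(95,120,60),(125,255,255))
P=[]
for r in range(140,246,3):
    k=np.where(m[r,270:370])[0]+270; a,b=at(o,k.min()-.5,r,.062),at(o,k.max()+.5,r,.062); P.append([(a+b)[0]/2,(a+b)[1]/2,b[0]-a[0]])
P=np.array(P); f=np.polyfit(P[:,1],P[:,0],1); print("width",np.median(P[:,2]),"slope",f[0])
for u in (292,296,336,340):
    k=np.where(m[110:270,u])[0]+110; a,b=at(o,u,k.min()-.5,.062),at(o,u,k.max()+.5,.062); print(k.min(),k.max(),(a+b)[:2]/2,a[1]-b[1])
print("x at y=-.290",np.polyval(f,-.29),np.polyval(f,-.295))
E
```

```text
[ 0.50506345 -0.27942718  0.19212935] [ 0.50484428 -0.2797726   0.19213391] [ 2.17748371  2.26258608 -0.0047631 ] 0.015225764625116194
width 0.06498530971038671 slope -0.03989592880625739
127 236 [ 0.46681589 -0.28616966] 0.12516139819587918
127 248 [ 0.47122145 -0.29384372] 0.1406908508020975
127 248 [ 0.51542928 -0.29218317] 0.14007245205008245
127 248 [ 0.51984491 -0.29201509] 0.14009698199091192
x at y=-.290 0.49730758638660044 0.4975070660306318
```

```bash
python3 -c "
from h import *
plan((.4974,-.2929,.06),yawed(.040),6)"
```

```text
-0.00 0.00 -0.00 -0.05 -0.03 0.55 0; -0.00 0.00 -0.00 -0.05 -0.03 0.55 0; -0.00 0.00 -0.00 -0.05 -0.03 0.55 0; -0.00 0.00 -0.00 -0.05 -0.03 0.55 0; -0.00 0.00 -0.00 -0.05 -0.03 0.55 0; -0.00 0.00 -0.00 -0.05 -0.03 0.55 0
```

Call:
play_rows:
  series: "0 0 0 -0.05 -0.03 0.55 0; 0 0 0 -0.05 -0.03 0.55 0; 0 0 0 -0.05 -0.03 0.55 0; 0 0 0 -0.05 -0.03 0.55 0; 0 0 0 -0.05 -0.03 0.55 0; 0 0 0 -0.05 -0.03 0.5 0; 0 0 0 0 0 0 0; 0 0 0 0 0 0 0"

```text
t: 4.1
eef_pos: [0.493, -0.3039, 0.0589]
ee_rot: [2.196, 2.24, -0.013]
force: [-0.2, -0.4, 0.1]
gripper_width: 0.0921
```

```bash
python3 -c "
from h import *
plan((.4974,-.2929,.016),yawed(.040),4)"
```

```text
-0.01 0.02 -0.04 0.07 0.03 0.27 0; -0.01 0.02 -0.04 0.07 0.03 0.27 0; -0.01 0.02 -0.04 0.07 0.03 0.27 0; -0.01 0.02 -0.04 0.07 0.03 0.27 0
```

Call:
play_rows:
  series: "0 0.02 -0.05 0.09 0.04 0.27 0; 0 0.02 -0.05 0.09 0.04 0.27 0; 0 0.02 -0.05 0.09 0.04 0.25 0; 0 0 0 0 0 0.1 0; 0 0 0 0 0 0 0; 0 0 0 0 0 0 0"

```text
t: 4.85
eef_pos: [0.4993, -0.2922, 0.0222]
ee_rot: [2.172, 2.269, -0.002]
force: [-0.5, -0.3, -0.2]
gripper_width: 0.0919
```

```bash
python3 -c "
from h import *
plan((.4974,-.2929,.016),yawed(.040),2)"
```

```text
-0.00 0.00 0.01 -0.01 -0.02 0.08 0; -0.00 0.00 0.01 -0.01 -0.02 0.08 0
```

Call:
play_rows:
  series: "0 0 0 0 -0.02 0.08 0; 0 0 0 0 -0.02 0.07 0; 0 0 0 0 0 0 0; 0 0 0 0 0 0 1; 0 0 0 0 0 0 1; 0 0 0 0 0 0 1; 0 0 0 0 0 0 1; 0 0 0 0 0 0 1"
  squeeze: 35

```text
t: 5.85
eef_pos: [0.4983, -0.293, 0.0166]
ee_rot: [2.172, 2.267, -0.002]
force: [-0.1, -0.8, -0.8]
gripper_width: 0.0637
```

Call:
play_rows:
  series: "0 0 0 0 0 0 1; 0 0 0 0 0 0 1; 0 0 0 0 0 0 1; 0 0 0 0 0 0 1"

```text
t: 6.35
eef_pos: [0.4983, -0.2931, 0.0166]
ee_rot: [2.172, 2.267, -0.002]
force: [0.2, 0.1, -0.5]
gripper_width: 0.0637
```

Call:
play_rows:
  series: "0 0 0 0 0 -0.2 1; 0 0 0 0 0 -0.5 1; 0 0 0 0 0 -0.8 1; 0 0 0 0 0 -0.8 1; 0 0 0 0 0 -0.8 1; 0 0 0 0 0 -0.6 1; 0 0 0 0 0 0 1; 0 0 0 0 0 0 1"

```text
t: 7.35
eef_pos: [0.4944, -0.2907, 0.1722]
ee_rot: [-2.17, -2.268, 0.006]
force: [-0.3, -0.3, -5.2]
gripper_width: 0.0634
```

```bash
cat >> h.py <<'E'
def tilted(yaw,t=np.radians(24)):
    c,s=np.cos(t),np.sin(t); return R.from_euler('z',yaw).as_matrix()@np.array([[0,c,s],[1,0,0],[0,s,-c]])
E
python3 - <<'E'
from h import *
o=env.get_obs(); im=env.camera("wrist"); cv2.imwrite("pics/w3.png",im[:,:,::-1]); print(o['eef_pos'],o['ee_rot'],o['force'])
plan((.492,.05,.22),tilted(-.0095),12)
E
```

```text
[ 0.49444726 -0.29072567  0.17220641] [-2.16955525 -2.26813506  0.00602191] [-0.26021199 -0.27958627 -5.16472506]
-0.25 -0.01 0.03 0.71 0.03 -0.10 0; -0.25 -0.01 0.03 0.71 0.03 -0.10 0; -0.25 -0.01 0.03 0.71 0.03 -0.10 0; -0.25 -0.01 0.03 0.71 0.03 -0.10 0; -0.25 -0.01 0.03 0.71 0.03 -0.10 0; -0.25 -0.01 0.03 0.71 0.03 -0.10 0; -0.25 -0.01 0.03 0.71 0.03 -0.10 0; -0.25 -0.01 0.03 0.71 0.03 -0.10 0; -0.25 -0.01 0.03 0.71 0.03 -0.10 0; -0.25 -0.01 0.03 0.71 0.03 -0.10 0; -0.25 -0.01 0.03 0.71 0.03 -0.10 0; -0.25 -0.01 0.03 0.71 0.03 -0.10 0
```

View pics/w3.png

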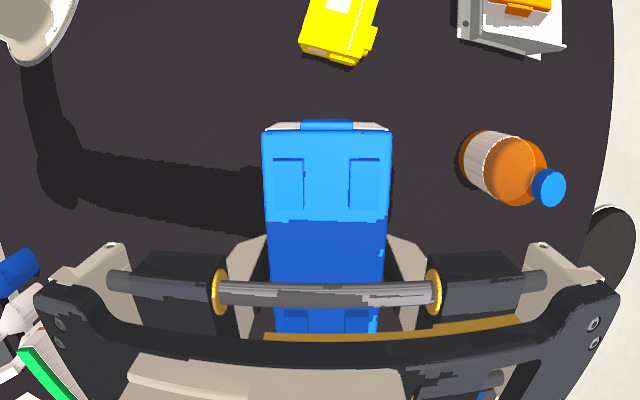

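Held box: lid edge at about row 133, columns 262–391, and the near lugs span rows 158–210. Next I'll work out its offset in the tool frame.

Run:
```python
from h import *
np.set_printoptions(precision=4,suppress=True)
im=cv2.imread("pics/w3.png"); g=cv2.cvtColor(im,cv2.COLOR_BGR2GRAY).astype(int)
o={'eef_pos':np.zeros(3),'ee_rot':np.zeros(3)}
for u in(280,290,370,380): print(u,"rows120-165",g[120:166,u].tolist())
print("lug col 290 rows150-215",g[150:216,290].tolist()); 
print("row180 cols255-400",g[180,255:400].tolist())
for v in(131,132,133,134): print(v,at(o,326,v,-.0454))
for v in(157,158,159): print(v,at(o,288,v,-.0524))
```

```text
280 rows120-165 [59, 52, 156, 203, 216, 214, 213, 213, 253, 177, 66, 101, 128, 140, 148, 157, 159, 159, 159, 158, 157, 159, 159, 159, 159, 158, 160, 158, 157, 157, 158, 157, 158, 158, 158, 157, 157, 153, 72, 72, 87, 133, 159, 158, 156, 156]
290 rows120-165 [60, 56, 173, 210, 215, 214, 213, 222, 254, 131, 67, 105, 129, 142, 151, 161, 159, 158, 159, 158, 157, 158, 158, 159, 158, 158, 159, 159, 158, 159, 158, 158, 158, 158, 158, 157, 159, 149, 77, 69, 90, 140, 160, 157, 157, 158]
370 rows120-165 [60, 50, 145, 200, 216, 214, 213, 215, 254, 168, 71, 100, 125, 140, 149, 159, 161, 162, 160, 161, 162, 161, 161, 159, 160, 159, 160, 159, 161, 161, 160, 160, 160, 159, 160, 161, 162, 155, 80, 72, 89, 137, 160, 159, 157, 157]
380 rows120-165 [60, 61, 61, 59, 64, 109, 218, 195, 241, 202, 70, 93, 120, 138, 147, 156, 162, 162, 161, 162, 160, 161, 162, 162, 160, 161, 162, 161, 160, 160, 160, 159, 160, 159, 161, 160, 160, 161, 163, 157, 146, 148, 159, 158, 159, 158]
lug col 290 rows150-215 [158, 158, 158, 158, 158, 157, 159, 149, 77, 69, 90, 140, 160, 157, 157, 158, 156, 156, 156, 156, 155, 154, 155, 
[... 449 characters left out ...]
3, 154, 151, 137, 87, 134, 159, 156, 155, 156, 156, 156, 157, 155, 157, 156, 158, 158, 157, 158, 159, 159, 156, 157, 158, 157, 159, 159, 157, 158, 158, 157, 157, 157, 158, 157, 158, 159, 159, 158, 157, 156, 156, 158, 158, 158, 157, 157, 160, 155, 68, 146, 157, 155, 155, 154, 155, 155, 155, 155, 155, 155, 155, 156, 155, 154, 155, 156, 154, 154, 155, 154, 155, 154, 154, 154, 154, 153, 152, 154, 154, 156, 159, 159, 159, 160, 159, 160, 156, 142, 136, 85, 36, 36, 46, 63, 62, 61, 61, 62, 61]
131 [ 0.0698 -0.0009 -0.0454]
132 [ 0.0693 -0.0009 -0.0454]
133 [ 0.0689 -0.0009 -0.0454]
134 [ 0.0684 -0.0009 -0.0454]
157 [ 0.0586 -0.0185 -0.0524]
158 [ 0.0581 -0.0185 -0.0524]
159 [ 0.0577 -0.0185 -0.0524]
```

Box offset in the hand is about 0 within 0.3 mm on both axes, with the underside 16.6 mm beyond the TCP. I'll move to a viewpoint next to the stand, tilted to the slope.

Call:
play_rows:
  series: "0 0 0 0.4 0 -0.3 1; -0.3 0 0 0.75 0.03 -0.3 1; -0.3 0 0.04 0.75 0.03 -0.2 1; -0.3 0 0.04 0.75 0.03 -0.1 1; -0.3 0 0.04 0.75 0.03 -0.1 1; -0.3 0 0.04 0.75 0.03 -0.1 1; -0.3 0 0.04 0.75 0.03 -0.1 1; -0.3 0 0.04 0.75 0.03 -0.1 1"

```text
t: 8.4
eef_pos: [0.486, -0.0466, 0.2232]
ee_rot: [2.059, 2.092, 0.314]
force: [1.3, 1.0, -4.7]
gripper_width: 0.0634
```

Run:
```python
from h import *
o=env.get_obs(); print(o['joints'])
plan((.492,.05,.21),tilted(-.0095),6,hand=1)
```

```text
[ 1.18058081 -0.03628692 -1.06728375  2.14249105 -0.11944855  0.73950131
  0.20203544]
-0.16 -0.03 0.02 0.40 0.01 0.07 1; -0.16 -0.03 0.02 0.40 0.01 0.07 1; -0.16 -0.03 0.02 0.40 0.01 0.06 1; -0.16 -0.03 0.02 0.40 0.01 0.06 1; -0.16 -0.03 0.02 0.40 0.00 0.06 1; -0.16 -0.03 0.02 0.40 -0.00 0.06 1
```

Call:
play_rows:
  series: "-0.17 -0.03 0.02 0.4 0.01 0.07 1; -0.17 -0.03 0.02 0.4 0.01 0.07 1; -0.17 -0.03 0.02 0.4 0.01 0.07 1; -0.17 -0.03 0.02 0.4 0.01 0.07 1; -0.17 -0.03 0.02 0.4 0.01 0.07 1; -0.17 -0.03 0.02 0.3 0 0.05 1; 0 0 0 0 0 0 1; 0 0 0 0 0 0 1"

```text
t: 9.4
eef_pos: [0.4878, 0.0542, 0.2054]
ee_rot: [1.984, 1.984, 0.422]
force: [-0.0, -0.1, -4.2]
gripper_width: 0.0636
```

Call:
play_rows:
  series: "0 0 0 0 0 0 1; 0 0 0 0 0 0 1; 0 0 0 0 0 0 1; 0 0 0 0 0 0 1"

```text
t: 9.9
eef_pos: [0.4885, 0.0526, 0.2058]
ee_rot: [1.988, 1.981, 0.423]
force: [-0.6, -0.4, -4.4]
gripper_width: 0.0639
```

Run:
```python
from h import *
import pickle
o=env.get_obs(); im=env.camera("wrist"); cv2.imwrite("pics/w4.png",im[:,:,::-1]); o2=env.get_obs();print(o['eef_pos'],o2['eef_pos'],o['ee_rot'],o['joints'])
pickle.dump(o,open("o4.pkl","wb"))
print(wproj(o,[[.672,.1345,.1146]]))
print([(d['score'],d['position'][0]*640,d['position'][1]*400) for d in env.mark_of("blue_lower_lid","wrist")])
```

```text
[0.48845173 0.05264177 0.20584588] [0.48846148 0.05264769 0.20585247] [1.98768903 1.98128884 0.4229331 ] [ 1.09678236 -0.19026431 -1.20369095  2.28132519 -0.23351074  0.51577364
  0.03725197]
[[437.28467297 105.66330897]]
[(0.96, 432.832, 106.08)]
```

View pics/w4.png

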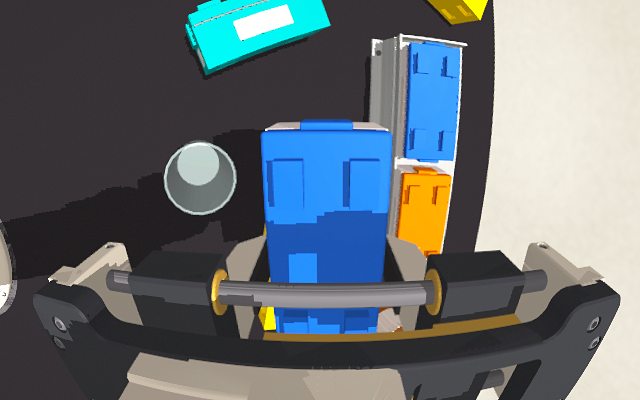

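The blue lid on the stand is fully visible, centred at about (433,105), with all four lugs showing. One enlarged crop with the model overlaid will let me read the corners.

```bash
cat >> h.py <<'E'
import pickle
def lidpts(L,Rb):
    P=[(sx*.032,sy*.07,0) for sx,sy in((-1,-1),(1,-1),(1,1),(-1,1))]
    for a in(-.018,.018):
        for b in(-.045,.045):
            P+=[(a+sx*.007,b+sy*.012,.007) for sx,sy in((-1,-1),(1,-1),(1,1),(-1,1))]
    return np.array(P)@Rb.T+L
def boxR(yaw,t=np.radians(24)): # box axes: x up-slope, y across, z normal
    c,s=np.cos(t),np.sin(t); return R.from_euler('z',yaw).as_matrix()@np.array([[c,0,-s],[0,1,0],[s,0,c]])
E
python3 - <<'E'
from h import *
o=pickle.load(open("o4.pkl","rb")); im=cv2.imread("pics/w4.png"); x0,y0,s=390,30,4
c=cv2.resize(im[y0:y0+140,x0:x0+90],None,fx=s,fy=s,interpolation=cv2.INTER_CUBIC); c2=c.copy()
q=wproj(o,lidpts(np.array([.672,.1345,.1146]),boxR(-.0095)))
for i in range(0,20,4): cv2.polylines(c2,[((q[i:i+4]-[x0,y0]+.5)*s).astype(np.int32)],True,(0,255,255),1)
for k in range(0,90,10): cv2.putText(c,str(x0+k),(k*s,10),0,.3,(255,255,255)); cv2.line(c,(k*s+2,12),(k*s+2,16),(255,255,255))
for k in range(10,140,10): cv2.putText(c,str(y0+k),(0,k*s+5),0,.3,(0,0,255))
cv2.imwrite("pics/w4c.png",np.hstack([c,c2]))
E
```

```text
(no output)
```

View pics/w4c.png

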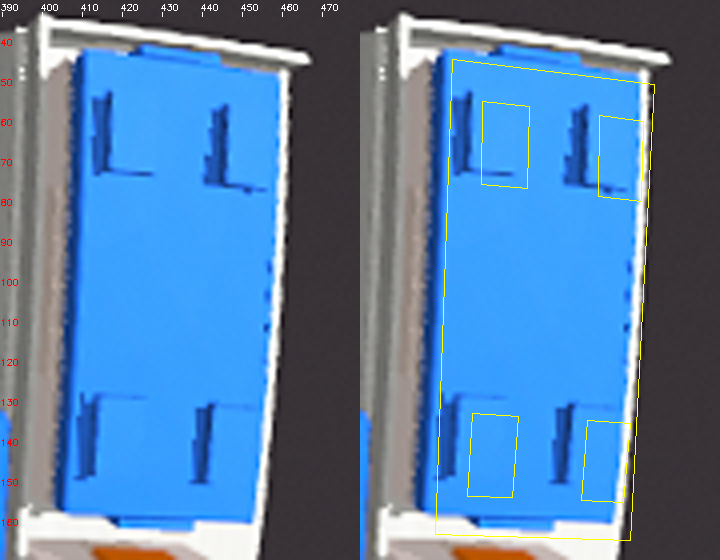

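```bash
cat > fit.py <<'E'
from h import *
from scipy.optimize import least_squares
o=pickle.load(open("o4.pkl","rb")); im=cv2.imread("pics/w4.png"); g=cv2.cvtColor(im,cv2.COLOR_BGR2GRAY).astype(float)
m=cv2.inRange(cv2.cvtColor(im,cv2.COLOR_BGR2HSV),(95,120,60),(125,255,255))>0
C=[] # (name, pixel uv, model end A, model end B)
def add(n,u,v,A,B): C.append((n,(u,v),A,B))
E=.07;W=.032
for r in range(60,150,6): add("E1",np.where(m[r,400:475])[0].max()+400+.5,r,(W,-E,0),(W,E,0))
for u in [*range(412,421,2),*range(449,456,2)]: add("E2",u,np.where(m[35:60,u])[0].min()+35-.5,(-W,E,0),(W,E,0))
for u in [*range(408,414,2),*range(442,450,2)]: add("E3",u,np.where(m[140:168,u])[0].max()+140+.5,(-W,-E,0),(W,-E,0))
def cross(v,a,up): # subpixel half-level crossing
    h=(v.min()+v.max())/2; b=(v>h).astype(int)
    d=np.where(np.diff(b)==(1 if up else -1))[0]
    if len(d)==0: return None
    i=d[-1] if up else d[0]
    return a+i+(h-v[i])/(v[i+1]-v[i])
for (c0,c1,X) in((409,422,-.025),(436,452,.011)):
    for r in range(60,69,2): 
        v=g[r,c0:c1]; add("lugT",cross(v,c0,True),r,(X,.033,.007),(X,.057,.007)); add("lugB",cross(v,c0,False),r,(X,.033,0),(X,.057,0))
for (c0,c1,X) in((406,419,-.025),(434,448,.011)):
    for r in range(134,146,2):
        v=g[r,c0:c1]; add("lugT",cross(v,c0,True),r,(X,-.057,.007),(X,-.033,.007)); add("lugB",cross(v,c0,False),r,(X,-.057,0),(X,-.033,0))
for u0,u1,r0,r1,X,Y in((419,427,70,78,-.018,.033),(447,455,73,82,.018,.033),(416,424,125,133,-.018,-.033),(445,451,127,136,.018,-.033)):
    for u in range(u0,u1,2): add("end",u,r0+np.argmin(g[r0:r1,u]),(X-.007,Y,.0035),(X+.007,Y,.0035))
C=[c for c in C if c[1][0] is not None]
A=np.array([c[2] for c in C]);B=np.array([c[3] for c in C]);uv=np.array([c[1] for c in C],float)
def res(p,free=False):
    Rb=boxR(p[3],np.radians(p[4]) if len(p)>4 else np.radians(24)); a=wproj(o,A@Rb.T+p[:3]);b=wproj(o,B@Rb.T+p[:3]); t=b-a; n=np.c_[-t[:,1],t[:,0]]/np.linalg.norm(t,axis=1)[:,None]
    return ((uv-a)*n).sum(1)
for p0 in([.672,.1345,.1146,0],[.672,.1345,.1146,0,24]):
    s=least_squares(res,p0,loss="soft_l1",f_scale=.5,x_scale=[.01]*3+[.05]+[2]*(len(p0)-4)); sd=np.sqrt(np.diag(np.linalg.inv(s.jac.T@s.jac)))*.5
    print(np.round(s.x,4),"sd",np.round(sd,4)); r=res(s.x)
    for n in("E1","E2","E3","lugT","lugB","end"):
        k=[i for i,c in enumerate(C) if c[0]==n]; print(n,len(k),np.round(r[k],1).tolist())
E
python3 fit.py
```

```text
[ 0.6716  0.1386  0.1089 -0.0268] sd [0.0007 0.0001 0.0007 0.0039]
E1 15 [0.1, 0.4, 0.8, 0.2, 0.5, 0.9, 0.3, 0.6, 1.0, 0.4, 0.7, 1.1, 0.5, -0.2, 0.2]
E2 9 [-0.0, -0.3, 0.4, 0.1, 0.9, -0.2, -0.5, 0.2, -0.0]
E3 7 [-0.1, -0.2, -0.3, -0.9, -1.0, -1.1, -0.2]
lugT 22 [0.1, 0.3, 0.4, 0.5, 0.3, 0.4, 0.3, 0.3, 0.3, 0.4, 0.4, 0.6, 0.7, 0.3, 0.5, 0.5, 0.3, 0.4, 0.5, 0.4, 0.2, 0.3]
lugB 22 [-2.1, -1.8, -2.7, -2.6, -2.4, -1.4, -2.0, -1.5, -1.3, -1.2, -3.3, -3.1, -2.8, -2.4, -2.1, -2.1, -1.6, -1.3, -1.1, -1.9, -1.7, -1.3]
end 15 [-0.5, 0.3, 0.1, -0.1, 0.2, -0.0, 0.7, 0.4, -0.4, 0.4, 0.3, 0.2, 0.4, 0.2, 0.1]
[ 0.6717  0.1386  0.1088 -0.0269 24.5503] sd [7.000e-04 1.000e-04 7.000e-04 4.000e-03 7.434e-01]
E1 15 [-0.0, 0.3, 0.7, 0.1, 0.5, 0.8, 0.2, 0.6, 0.9, 0.3, 0.7, 1.0, 0.4, -0.2, 0.1]
E2 9 [-0.1, -0.4, 0.4, 0.1, 0.8, -0.2, -0.5, 0.2, -0.0]
E3 7 [-0.1, -0.2, -0.3, -0.9, -1.0, -1.1, -0.2]
lugT 22 [0.2, 0.4, 0.5, 0.6, 0.4, 0.4, 0.4, 0.3, 0.3, 0.4, 0.5, 0.7, 0.8, 0.4, 0.6, 0.6, 0.3, 0.4, 0.5, 0.4, 0.2, 0.3]
lugB 22 [-2.0, -1.8, -2.7, -2.5, -2.4, -1.4, -2.1, -1.5, -1.3, -1.3, -3.2, -3.0, -2.7, -2.4, -2.0, -2.0, -1.6, -1.4, -1.2, -2.0, -1.7, -1.3]
end 15 [-0.5, 0.3, 0.1, -0.1, 0.2, -0.0, 0.7, 0.4, -0.4, 0.5, 0.3, 0.2, 0.4, 0.2, 0.1]
```

```bash
sed -i 's/C=\[c for c in C if c\[1\]\[0\] is not None\]/C=[c for c in C if c[1][0] is not None and c[0]!="lugB"]/; s/"lugB",//' fit.py; python3 fit.py
```

```text
Traceback (most recent call last):
  File "fit.py", line 19, in <module>
    v=g[r,c0:c1]; add("lugT",cross(v,c0,True),r,(X,.033,.007),(X,.057,.007)); add(cross(v,c0,False),r,(X,.033,0),(X,.057,0))
                                                                              ~~~^^^^^^^^^^^^^^^^^^^^^^^^^^^^^^^^^^^^^^^^^^^
TypeError: add() missing 1 required positional argument: 'B'
```

```bash
sed -i 's/add(cross(v,c0,False)/add("lugB",cross(v,c0,False)/' fit.py; python3 fit.py
```

```text
[ 0.6727  0.1386  0.1085 -0.0253] sd [0.0006 0.0001 0.0006 0.0033]
E1 15 [-0.2, 0.1, 0.5, -0.1, 0.2, 0.6, -0.1, 0.3, 0.7, 0.0, 0.4, 0.7, 0.1, -0.5, -0.2]
E2 9 [-0.1, -0.4, 0.3, 0.0, 0.7, -0.3, -0.6, 0.1, -0.1]
E3 7 [-0.0, -0.1, -0.2, -0.7, -0.8, -0.9, 0.0]
lugT 22 [-0.4, -0.2, -0.1, 0.0, -0.1, 0.0, -0.0, -0.1, -0.0, 0.1, -0.1, 0.0, 0.2, -0.3, -0.1, 0.0, -0.1, -0.1, 0.0, -0.1, -0.2, -0.1]
end 15 [-0.5, 0.2, 0.0, -0.2, 0.2, -0.1, 0.7, 0.4, -0.4, 0.5, 0.4, 0.2, 0.5, 0.3, 0.2]
[ 0.673   0.1386  0.1082 -0.0249 24.6964] sd [7.000e-04 1.000e-04 7.000e-04 3.300e-03 6.107e-01]
E1 15 [-0.3, 0.0, 0.4, -0.3, 0.1, 0.5, -0.2, 0.2, 0.5, -0.1, 0.3, 0.6, -0.0, -0.7, -0.3]
E2 9 [-0.3, -0.5, 0.2, -0.1, 0.6, -0.3, -0.6, 0.1, -0.1]
E3 7 [0.1, -0.0, -0.1, -0.7, -0.8, -0.9, 0.0]
lugT 22 [-0.3, -0.1, 0.0, 0.1, -0.0, 0.0, 0.0, -0.0, -0.0, 0.1, -0.0, 0.1, 0.3, -0.2, 0.0, 0.1, -0.1, -0.1, 0.0, -0.0, -0.2, -0.1]
end 15 [-0.6, 0.2, -0.0, -0.2, 0.2, -0.1, 0.7, 0.4, -0.3, 0.5, 0.4, 0.3, 0.5, 0.4, 0.2]
```

```bash
cat >> h.py <<'E'
L=np.array([.6727,.1386,.1085]); YAW=-.025
def tgt(h,dx=0,dy=0,L=L,yaw=YAW):
    Rb=boxR(yaw); return L+Rb@np.array([dx,dy,h+.0166])
def where(L=L,yaw=YAW):
    o=env.get_obs(); Rb=boxR(yaw); q=Rb.T@(o['eef_pos']-L); e=R.from_matrix(tilted(yaw)).inv()*R.from_rotvec(o['ee_rot'])
    print("box frame x,y,h mm",np.round((q-[0,0,.0166])*1e3,2),"rot err mrad (tool)",np.round(e.as_rotvec()*1e3,1),"F box",np.round(Rb.T@o['force'],1),"w",round(o['gripper_width'],4),"t",o['t'])
E
python3 -c "
from h import *
where(); plan(tgt(.09),tilted(YAW),6,hand=1)"
```

```text
box frame x,y,h mm [-126.73  -90.45  146.37] rot err mrad (tool) [ -6.4   4.3 -21. ] F box [-2.3  0.7 -5.4] w 0.0636 t 10.0
0.01 -0.01 0.03 0.36 0.53 0.24 1; 0.01 -0.01 0.03 0.37 0.53 0.24 1; 0.01 -0.01 0.03 0.37 0.53 0.24 1; 0.01 -0.01 0.03 0.37 0.53 0.24 1; 0.01 -0.01 0.03 0.37 0.53 0.24 1; 0.01 -0.01 0.03 0.37 0.53 0.24 1
```

Call:
play_rows:
  series: "0 0 0 0.36 0.53 0.1 1; 0.01 -0.01 0.03 0.37 0.53 0.2 1; 0.01 -0.01 0.03 0.37 0.53 0.24 1; 0.01 -0.01 0.03 0.37 0.53 0.24 1; 0.01 -0.01 0.03 0.3 0.4 0.2 1; 0.01 -0.01 0.03 0.2 0.3 0.2 1; 0 0 0 0 0 0 1; 0 0 0 0 0 0 1"

```text
t: 11.0
eef_pos: [0.5854, 0.1144, 0.2019]
ee_rot: [2.036, 1.974, 0.391]
force: [0.0, -0.7, -5.6]
gripper_width: 0.0638
```

```bash
python3 -c "
from h import *
where(); plan(tgt(.06),tilted(YAW),5,hand=1)"
```

```text
box frame x,y,h mm [-41.2  -26.39 104.01] rot err mrad (tool) [28.4 -2.1  5.7] F box [-2.2 -0.7 -5.1] w 0.0638 t 11.0
-0.04 0.00 -0.01 0.13 0.21 0.21 1; -0.04 0.00 -0.01 0.13 0.21 0.22 1; -0.04 0.00 -0.01 0.13 0.21 0.22 1; -0.04 0.00 -0.01 0.13 0.21 0.22 1; -0.04 0.00 -0.01 0.13 0.21 0.22 1
```

Call:
play_rows:
  series: "-0.04 0 -0.01 0.15 0.25 0.2 1; -0.04 0 -0.01 0.15 0.25 0.2 1; -0.04 0 -0.01 0.14 0.23 0.2 1; -0.04 0 -0.01 0.13 0.21 0.2 1; -0.04 0 -0.01 0.12 0.2 0.2 1; 0 0 0 0 0 0 1; 0 0 0 0 0 0 1; 0 0 0 0 0 0 1"

```text
t: 12.0
eef_pos: [0.6442, 0.1366, 0.1816]
ee_rot: [2.015, 1.958, 0.41]
force: [-0.0, -0.6, -5.2]
gripper_width: 0.0635
```

```bash
python3 -c "
from h import *
where(); plan(tgt(.06),tilted(YAW),2,hand=1)"
```

```text
box frame x,y,h mm [ 3.75 -2.75 61.8 ] rot err mrad (tool) [ 0.7 -6.8  2.5] F box [-2.1 -0.6 -4.8] w 0.0635 t 12.0
-0.00 0.02 -0.01 0.03 -0.05 0.02 1; -0.00 0.02 -0.01 0.03 -0.05 0.02 1
```

Call:
play_rows:
  series: "0 0.02 -0.01 0.03 -0.05 0 1; 0 0.02 -0.01 0.03 -0.05 0 1; 0 0 0 0 0 0 1; 0 0 0 0 0 0 1; 0 0 0 0 0 0 1"

```text
t: 12.62
eef_pos: [0.64, 0.1388, 0.1803]
ee_rot: [2.012, 1.963, 0.415]
force: [-0.3, 0.0, -4.6]
gripper_width: 0.0636
```

Run:
```python
from h import *
where(); o=env.get_obs(); im=env.camera("wrist")[:,:,::-1].copy(); pickle.dump((o),open("o5.pkl","wb")); cv2.imwrite("pics/w5.png",im)
x0,y0,s=230,70,4
c=cv2.resize(im[y0:y0+100,x0:x0+190],None,fx=s,fy=s,interpolation=cv2.INTER_CUBIC)
q=wproj(o,lidpts(L,boxR(YAW)))
for i in range(0,20,4): cv2.polylines(c,[((q[i:i+4]-[x0,y0]+.5)*s).astype(np.int32)],True,(0,255,255),1)
print(q[:4]); cv2.imwrite("pics/w5c.png",c);
```

```text
box frame x,y,h mm [-0.62 -0.67 62.28] rot err mrad (tool) [ 0.2 -1.6 -0.6] F box [-2.2  0.  -4.1] w 0.0636 t 12.625
[[295.27661209 259.46261452]
 [358.9331482  259.42025632]
 [363.87779537 116.31328023]
 [290.54199321 116.28674788]]
```

View pics/w5c.png

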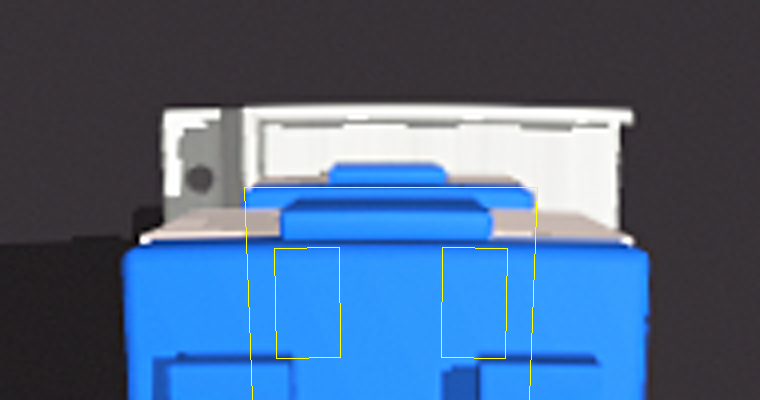

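The projected lid outline matches the visible edges: left 245, right 537, top 187 in the crop. Descending.

Call:
play_rows:
  series: "0 0 0 0.02 0.02 0.12 1; 0 0 0 0 0 0.15 1; 0 0 0 0 0 0.15 1; 0 0 0 0 0 0.15 1; 0 0 0 0 0 0.15 1; 0 0 0 0 0 0.12 1; 0 0 0 0 0 0 1; 0 0 0 0 0 0 1"

```text
t: 13.68
eef_pos: [0.6555, 0.1391, 0.1469]
ee_rot: [2.013, 1.964, 0.415]
force: [1.0, 1.1, -4.5]
gripper_width: 0.0634
```

```bash
python3 -c "
from h import *
where(); plan(tgt(.013),tilted(YAW),2,hand=1)"
```

```text
box frame x,y,h mm [-0.14  0.11 25.47] rot err mrad (tool) [ 1.4 -1.3 -0.2] F box [-0.9  1.1 -4.5] w 0.0634 t 13.675
-0.00 0.00 0.00 -0.00 0.00 0.16 1; -0.00 0.00 0.00 -0.00 0.00 0.16 1
```

Call:
play_rows:
  series: "0 0 0 0 0 0.12 1; 0 0 0 0 0 0.12 1; 0 0 0 0 0 0.1 1; 0 0 0 0 0 0 1; 0 0 0 0 0 0 1; 0 0 0 0 0 0 1"

```text
t: 14.42
eef_pos: [0.6616, 0.139, 0.134]
ee_rot: [2.013, 1.963, 0.415]
force: [0.3, 0.3, -4.8]
gripper_width: 0.0637
```

```bash
python3 -c "
from h import *
where(); plan(tgt(.009),tilted(YAW),2,hand=1)"
```

```text
box frame x,y,h mm [ 0.25  0.13 11.21] rot err mrad (tool) [ 0.7 -1.2 -0.1] F box [-1.7  0.3 -4.5] w 0.0637 t 14.425
-0.00 0.00 0.00 -0.00 -0.00 0.03 1; -0.00 0.00 0.00 -0.00 -0.00 0.03 1
```

Call:
play_rows:
  series: "0 0 0 0 0 0.05 1; 0 0 0 0 0 0.05 1; 0 0 0 0 0 0.04 1; 0 0 0 0 0 0 1; 0 0 0 0 0 0 1"

```text
t: 15.05
eef_pos: [0.6641, 0.139, 0.1287]
ee_rot: [2.013, 1.963, 0.416]
force: [0.8, 0.3, -5.4]
gripper_width: 0.0632
```

```bash
python3 -c "
from h import *
where()"
```

```text
box frame x,y,h mm [0.31 0.16 5.33] rot err mrad (tool) [ 0.5 -1.2 -0.1] F box [-1.5  0.3 -5.3] w 0.0632 t 15.05
```

Call:
play_rows:
  series: "0 0 0 0 0 0.04 1; 0 0 0 0 0 0.04 1; 0 0 0 0 0 0 1; 0 0 0 0 0 0 1"

```text
t: 15.55
eef_pos: [0.6655, 0.1389, 0.1256]
ee_rot: [2.013, 1.963, 0.416]
force: [0.2, -0.2, -5.0]
gripper_width: 0.064
```

```bash
python3 -c "
from h import *
where()"
```

```text
box frame x,y,h mm [0.39 0.14 1.89] rot err mrad (tool) [ 0.4 -1.1  0. ] F box [-1.8 -0.2 -4.7] w 0.064 t 15.55
```

Call:
play_rows:
  series: "0 0 0 0 -0.01 0.03 1; 0 0 0 0 0 0.03 1; 0 0 0 0 0 0 1; 0 0 0 0 0 0 1"

```text
t: 16.05
eef_pos: [0.666, 0.1391, 0.124]
ee_rot: [2.012, 1.962, 0.415]
force: [-0.1, 0.3, -5.1]
gripper_width: 0.0638
```

```bash
python3 -c "
from h import *
where()"
```

```text
box frame x,y,h mm [0.17 0.32 0.25] rot err mrad (tool) [-0.3 -2.  -0.4] F box [-2.2  0.3 -4.6] w 0.0638 t 16.05
```

Call:
play_rows:
  series: "0 0 0 0 0 0.03 1; 0 0 0 0 0 0.03 1; 0 0 0 0 0 0 1"

```text
t: 16.42
eef_pos: [0.6661, 0.139, 0.1242]
ee_rot: [2.01, 1.961, 0.412]
force: [0.1, 0.8, -5.4]
gripper_width: 0.0639
```

```bash
python3 -c "
from h import *
where()"
```

```text
box frame x,y,h mm [0.3  0.28 0.43] rot err mrad (tool) [-1.3 -5.5 -1.2] F box [-2.1  0.8 -5. ] w 0.0639 t 16.425
```

Call:
play_rows:
  series: "0 0.03 0 0 0 0.06 1; 0 0 0 0 0 0.06 1; 0 0 0 0 0 0.06 1"

```text
t: 16.8
eef_pos: [0.6666, 0.1391, 0.124]
ee_rot: [2.006, 1.958, 0.409]
force: [-21.2, -5.8, 25.5]
gripper_width: 0.0636
```

```bash
python3 -c "
from h import *
where(); print(env.get_obs()['joint_efforts'],env.get_obs()['moment'])"
```

```text
box frame x,y,h mm [0.67 0.33 0.02] rot err mrad (tool) [-3.7 -9.9 -2.6] F box [-8.9 -6.3 31.9] w 0.0636 t 16.8
[ -0.56358414 -35.86228967  -8.66695404 -26.40494049   3.31088595
  -4.46789861   0.20632757] [-1.00538357  3.39889259 -0.77651305]
```

Call:
play_rows:
  series: "0 0 0 0 0 0 1; 0 0 0 0 0 0 1; 0 0 0 0 0 0 1"

```text
t: 17.18
eef_pos: [0.6664, 0.1389, 0.1241]
ee_rot: [2.006, 1.958, 0.409]
force: [-1.8, -1.8, -1.2]
gripper_width: 0.0637
```

Run:
```python
from h import *
where()
im=env.camera("scene")[:,:,::-1]; c=cv2.resize(im[150:310,220:400],None,fx=4,fy=3.7,interpolation=cv2.INTER_CUBIC); cv2.imwrite("pics/s2.png",c)
```

```text
box frame x,y,h mm [0.57 0.19 0.2 ] rot err mrad (tool) [ -3.9 -10.1  -2.6] F box [-2.1 -1.9 -0.4] w 0.0637 t 17.175
```

View pics/s2.png

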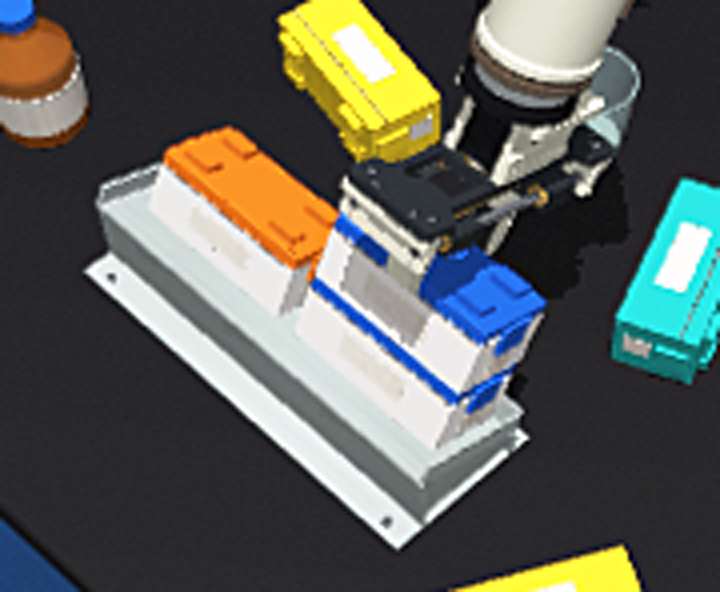

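The boxes look flush, with no gap above the lower blue lid band at about (385,340). Releasing and backing off along the tool axis.

Call:
play_rows:
  series: "0 0 0 0 0 0 0.5; 0 0 0 0 0 0 0; 0 0 0 0 0 0 0; 0 0 0 0 0 0 0; 0 0 0 0 0 0 0; 0 0 0 0 0 0 0; 0 0 0 0 0 0 0"

```text
t: 18.1
eef_pos: [0.6701, 0.1405, 0.1269]
ee_rot: [2.003, 1.955, 0.418]
force: [0.1, -1.0, 0.1]
gripper_width: 0.0917
```

Call:
play_rows:
  series: "0 0 0 0 0 -0.15 0; 0 0 0 0 0 -0.3 0; 0 0 0 0 0 -0.5 0; 0 0 0 0 0 -0.6 0; 0 0 0 0 0 -0.7 0; 0 0 0 0 0 -0.7 0; 0 0 0 0 0 -0.4 0; 0 0 0 0 0 0 0"

```text
t: 19.1
eef_pos: [0.6108, 0.1447, 0.2566]
ee_rot: [1.997, 1.957, 0.418]
force: [0.8, -0.4, -0.2]
gripper_width: 0.0917
```

Call:
play_rows:
  series: "0 0 0 -0.4 -0.2 -0.4 0; 0 0 0 -0.4 -0.3 -0.4 0; 0 0 0 0 -0.3 -0.4 0; 0 0 0 0 0 0 0; 0 0 0 0 0 0 0; 0 0 0 0 0 0 0; 0 0 0 0 0 0 0"

```text
t: 19.98
eef_pos: [0.5599, 0.1125, 0.2852]
ee_rot: [1.999, 1.959, 0.416]
force: [-0.1, -0.5, -0.3]
gripper_width: 0.0916
```

Run:
```python
from h import *
where()
o=env.get_obs(); im=env.camera("wrist")[:,:,::-1].copy(); pickle.dump(o,open("o6.pkl","wb")); cv2.imwrite("pics/w6.png",im)
Rb=boxR(YAW)
for k,col in((.062,(0,255,255)),(.069,(0,0,255))):
    q=wproj(o,lidpts(L+Rb@[0,0,k],Rb))
    for i in range(0,20,4):
        if k<.065 or i==0: cv2.polylines(im,[np.round((q[i:i+4]+.5)*16).astype(np.int32)],True,col,1,cv2.LINE_AA,4)
    print(q[:4].round())
q0=q[:4].mean(0).astype(int); x0,y0=max(q0[0]-100,0),max(q0[1]-75,0)
c=cv2.resize(im[y0:y0+150,x0:x0+200],None,fx=4,fy=4,interpolation=cv2.INTER_CUBIC); cv2.imwrite("pics/w6c.png",c)
```

```text
box frame x,y,h mm [-30.6  -28.96 190.43] rot err mrad (tool) [-9.6 -7.9 -6.4] F box [-0.2 -0.5 -0.2] w 0.0916 t 19.975
[[324. 209.]
 [378. 209.]
 [384.  88.]
 [324.  86.]]
[[324. 212.]
 [379. 212.]
 [385.  87.]
 [324.  86.]]
```

View pics/w6c.png

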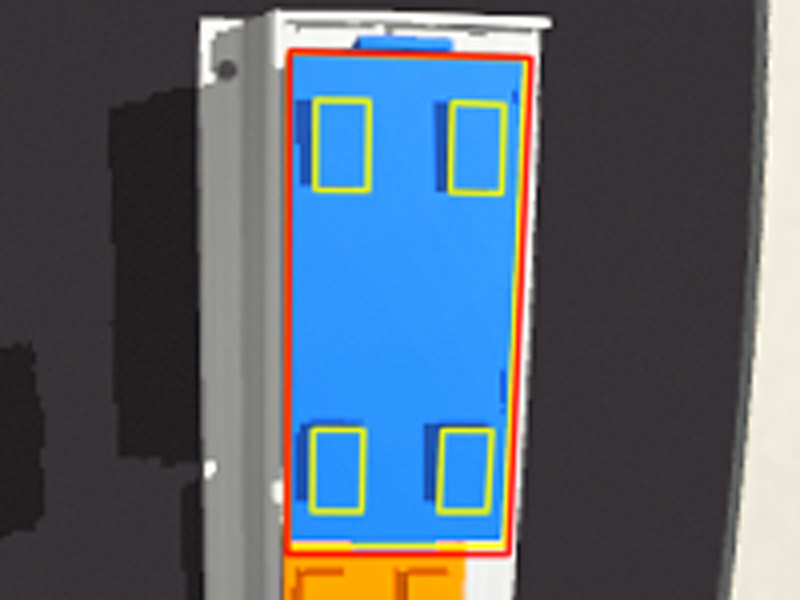

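The flush model (yellow, 62 mm) fits the upper box's lugs and its lower lid edge, while the lug-riding model (red, 69 mm) overshoots. The gripper is clear, so I'm handing in.

```bash
python3 -c "
from rig import env
print(env.close_job())"
```

```text
the job is handed in; nothing more can be done
None
```

I stacked the loose blue-lidded box, lid up, on the blue-lidded box on the stand. I then let go, backed off and handed the job in at about 20 s of the 58 s allowed; no verdict is reported.

- **Seating:** contact came within about 0.5 mm of the flush height I had measured. I stopped at about 36 N of push, and it eased off before I opened the gripper.
- **Final check:** in the last wrist picture, the outline for a fully seated box matched the lugs and lid edges to about a pixel. The outline for a box still riding on its lugs did not fit. The gripper was open and clear, with force near zero.
- **Disagreement:** the first estimate of the lower lid's height from the fixed cameras was about 6 mm above the wrist-camera fit. Contact agreed with the wrist fit.
- **Less certain:** I did not re-measure the lower box, the orange box or the other things on the bench after the move. I saw no sign that anything had shifted.

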